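# Put the kiosk's condiment station back in order

### The job

Put the sugar shaker, the toothpick jar, the sachet box and the wooden muddler each into the black-rimmed holder made to its shape and size, resting flat on the holder's floor; the toothpick jar has been left in the sugar shaker's holder, so it must come out of there first. Never tip over the shaker or the jar, and leave the coconut and the drinks can where they stand.

Things in the scene. Friction and masses are not known exactly. Their poses are not given: they have to be found in the camera images.
- shaker_center (a point): Sugar shaker: the larger round container, bare steel with a domed perforated aluminium top, 60 mm in diameter (cylindrical up to 70 mm), 95 mm tall, about 0.3 kg, standing on the counter. The point is its centre, half-way up; z is its upright axis. Belongs in the large round holder.
- jar_center (a point): Toothpick jar: the smaller round container, white plastic, 40 mm in diameter, 70 mm tall, about 0.09 kg, closed on top with toothpick ends showing. It starts standing inside the large round holder, roughly in the middle. The point is its centre, half-way up; z is its upright axis. Belongs in the small round holder.
- sachet_box_center (a point): Sachet box: upright rectangular steel box with a dark slot in its top, 44 mm (its x) by 90 mm (its y) by 62 mm tall, about 0.25 kg. The point is its centre, half-way up; z is upright. Belongs in the rectangular tray, either way round.
- muddler_center (a point): Wooden muddler lying on the counter along its y axis, 180 mm long: a square handle of 30 mm section and 120 mm length, then a darker round head of 30 mm diameter and 60 mm length at its +y end; about 0.16 kg. The point is its centre, half-way along and 15 mm above its underside; grip it across its 30 mm width (its x) near this point. Belongs lying in the long cradle, either way round.
- large_ring_floor (a point): Large round holder, black lip and grey floor: inside diameter 76 mm, wall 4 mm, 84 mm over all. The point is the centre of the upper face of its floor; the floor is 4 mm thick and the lip rises 8 mm above it (12 mm above the counter). Fixed to the counter.
- small_ring_floor (a point): Small round holder, black lip and grey floor: inside diameter 56 mm, wall 4 mm, 64 mm over all. The point is the centre of the upper face of its floor; the floor is 4 mm thick and the lip rises 8 mm above it (12 mm above the counter). Fixed to the counter.
- tray_floor (a point): Rectangular tray holder, black lip and grey floor: inside 60 mm (its x) by 106 mm (its y), walls 4 mm. The point is the centre of the upper face of its floor; the floor is 4 mm thick and the lip rises 8 mm above it (12 mm above the counter). Fixed to the counter.
- cradle_floor (a point): Long cradle holder, black lip and grey floor: inside 46 mm (its x) by 196 mm (its y), walls 4 mm; it has a lip across each end and along the last 35 mm of each side, and none along the middle of the sides, so that fingers have room there. The point is the centre of the upper face of its floor; the floor is 4 mm thick and the lip rises 8 mm above it (12 mm above the counter). Fixed to the counter.
- coconut: Bystander: a whole green coconut, 156 mm across, 153 mm tall, 1.6 kg, standing at one side of the counter. The origin is the centre of its underside. Leave it alone.
- can: Bystander: a full plain drinks can, 66 mm in diameter, 120 mm tall, standing at the other side of the counter. The origin is the centre of its underside. Leave it alone.
There are look-alikes about, which are no part of the job. What is shaped like the part that bears cradle_floor but orange or yellow is not meant. What is shaped like the part that bears sachet_box_center but green is not meant.

How it is judged:
By the outcome, as a careful person would: the job done as asked, in the order asked, and still so for the second after the job is handed in, with the robot touching nothing.
It also fails if it takes over 109 s, if anything falls off the work surface, if the arm or the gripper's body presses on something with over 40 N, if the wrist force passes 120 N, or if a joint passes its speed limit or range.

### The arm

A 7-joint arm with a two-finger parallel gripper is mounted at the origin on the work surface. World frame = base frame: x ahead of the robot, y to its left, z up, the work surface at z = 0. Lengths are in m, angles in rad, forces in N, time in s.
With the tool pointing down it reaches from about 0.4 to 0.85 m from the base axis. Payload 6.9 kg.
Tool frame: the origin (TCP) lies midway between the tips of the shut fingers; the grasp point (between the pads) lies behind it (ctrl.pinch_z is the z of the grasp point in the tool frame, in m); z points along the fingers, y is the line along which they close (so a half turn about z gives the same grasp; the last joint's range is limited). The gripper opens to 85 mm and grips with 20 to 120 N. Pads are 22 mm wide; open, the fingers measure 114 mm over their backs; the gripper's body (76 mm by 85 mm) begins 54 mm behind the grasp point. The pads swing forward as they close: fully open they stand 13 mm farther back than shut.
Start: joints at [1.385, 0.507, -0.238, 1.5, 0.126, 1.149, -0.155], TCP at [0.18, -0.599, 0.231] pointing down, gripper open.
Joint ranges: [-3.08, 3.08], [-0.24, 2.05], [-1.43, 1.35], [0, 2.5], [-1.52, 4.66], [0.17, 1.96], [-2.89, 2.89]. Speed limits (rad/s): [2.39, 2.39, 3.14, 3.14, 3.14, 3.14, 3.14].

### API

Orientations are given as a unit quaternion [w, x, y, z].
In Python, from station import ctrl, get_state, vision, ticket, models gives the robot as it stands. Calls block until the motion is done:
- ctrl.movep(position, orientation): joint-space move of the TCP to a pose.
- ctrl.movel(position, frame=None, max_speed=0.15): straight line of the TCP; frame=None keeps the orientation; max_speed is the mean speed in m/s.
- ctrl.set_joints(angles): joint-space move.
- ctrl.ungrasp() and ctrl.close_gripper(force=None): open the fingers fully, or close them until they stop; force is the grip in N (None keeps the last).
- ctrl.pause(seconds).
- ctrl.ik(position, orientation): joint angles nearest the present ones, or None.
- get_state(): the state.
- vision.grab_frame(name): name is "scene" or "top"; returns (picture, depth): 400x640x3 uint8, blue, green, red; 400x640 float32, m along the optical axis (not along the pixel's ray), 0 where there is no reading.
- vision.camera_info(name): a dict with "mtx" (3x3 intrinsics, pixels), "R" (3x3) and "t" (3): a world point X has camera coordinates R X + t. Camera axes: x right, y down, z forward; pixel columns grow to the right and rows downward; lengths in m; the calibration is good to about 2 mm. A picture is of the moment at which its call begins. camera_info takes no time and is no camera call.
A pose or a line that the arm cannot do raises ctrl.Unreachable and nothing moves.
- ticket.close_job(): hands the job in; it is judged then, once.
Trained networks look in the newest picture that a camera, given by its name, has taken for a name from the list of things; names that differ only in an ending like _2 or _b are one class to them, and where a whole thing is asked for, a point or a joint stands for the part that bears it (a point fixed in the world has none). Each returns a list of dicts, best first, with "p" (0 to 1); they miss things now and then, are a little off and sometimes report something else, mostly with a low value. They report only what shows in the picture. A call takes as long as a camera call. They do not tell look-alikes from the thing itself.
- models.recognise(camera, target): "point" ([column, row] in pixels, amid what is visible of it).
- models.masks_of(camera, target): "mask" (400x640 bool, what is visible of it) and "point" ([column, row] in pixels, amid what is visible of it).
The state is a dict: "time": time; "qpos": joint angles; "qd": joint speeds; "tau": joint torques, N m; "tcp_pos": TCP position; "eef_rot": TCP orientation; "contact_force": force on the tool from outside, world axes, zero at the start; "wrist_torque": the same for the moment, N m; "width": finger opening in m; "gripper_force": force on a finger pad.
Only numpy, scipy, OpenCV 4.12 (cv2) and the standard library are available. Lean on these libraries where they do the work, as an engineer would, in place of code of your own. Each camera call takes 0.05 s, during which the arm holds its last target. There are 200 camera calls.

## Working session

There is one attempt and no reset: what is moved stays moved. The work goes in short steps, each a Python script; the robot and the scene stay as the last script left them, time stands still between calls to the robot, and variables do not carry over. Pictures are saved under pics/ and viewed, at most 14 in all, crops included, and the job is handed in when it is done.

```bash
mkdir -p pics; ls
cat > h.py <<'E'
from station import ctrl, get_state, vision, ticket, models
import numpy as np, cv2
def cloud(name, depth):
    c=vision.camera_info(name); K=np.array(c["mtx"]); R=np.array(c["R"]); t=np.array(c["t"]).ravel()
    v,u=np.mgrid[0:400,0:640]
    P=np.stack([(u-K[0,2])/K[0,0]*depth,(v-K[1,2])/K[1,1]*depth,depth],-1)
    W=(P-t)@R
    W[depth<=0]=np.nan
    return W
E
python3 - <<'E'
from h import *
print(ctrl.pinch_z)
T=["shaker_center","jar_center","sachet_box_center","muddler_center","large_ring_floor","small_ring_floor","tray_floor","cradle_floor","coconut","can"]
for n in ("top","scene"):
    im,d=vision.grab_frame(n); cv2.imwrite(f"pics/{n}0.png",im); W=cloud(n,d)
    np.savez(f"{n}0.npz",im=im,d=d)
    i=vision.camera_info(n); print(n,(-np.array(i["R"]).T@np.array(i["t"]).ravel()).round(3), np.array(i["R"])[2].round(2))
    for t in T:
        for r in models.recognise(n,t)[:4]:
            u,v=np.round(r["point"]).astype(int); print(t,round(r["p"],2),u,v,W[v,u].round(3))
print(get_state()["time"])
E
```

```text
pics
-0.0187
top [0.338 0.007 1.679] [ 0.13 -0.01 -0.99]
shaker_center 0.53 248 187 [0.622 0.228 0.098]
shaker_center 0.19 318 188 [ 0.628 -0.004  0.008]
jar_center 0.73 382 188 [ 0.611 -0.219  0.073]
sachet_box_center 0.87 282 240 [0.446 0.121 0.063]
sachet_box_center 0.73 274 276 [0.328 0.149 0.063]
sachet_box_center 0.2 422 233 [ 0.461 -0.361  0.001]
muddler_center 0.62 353 237 [ 0.452 -0.119  0.029]
muddler_center 0.46 215 241 [0.453 0.357 0.001]
large_ring_floor 0.83 374 193 [ 0.606 -0.2    0.003]
large_ring_floor 0.45 174 194 [0.597 0.457 0.149]
small_ring_floor 0.58 219 243 [0.446 0.343 0.003]
small_ring_floor 0.25 354 238 [ 0.449 -0.122  0.024]
small_ring_floor 0.21 249 187 [0.622 0.224 0.099]
tray_floor 0.59 423 234 [ 0.457 -0.363  0.009]
cradle_floor 0.85 426 287 [ 0.276 -0.364  0.003]
cradle_floor 0.72 318 190 [ 0.621 -0.004  0.009]
cradle_floor 0.66 265 138 [0.813 0.179 0.009]
coconut 0.97 175 195 [0.593 0.452 0.155]
can 0.92 467 184 [ 0.608 -0.49   0.126]
scene [ 1.004 -0.821  0.998] [-0.36  0.62 -0.7 ]
shaker_center 0.94 372 176 [0.631 0.206 0.078]
jar_center 0.65 309 264 [ 0.631 -0.241  0.066]
sachet_box_center 0.87 317 183 [0.465 0.09  0.06 ]
sachet_box_center 0.57 293 169 [0.337 0.126 0.047]
muddler_center 0.77 282 227 [ 0.457 -0.131  0.027]
muddler_center 0.41 391 138 [0.615 0.412 0.115]
large_ring_floor 0.57 316 275 [ 0.647 -0.228  0.005]
small_ring_floor 0.66 314 182 [0.453 0.089 0.059]
tray_floor 0.94 237 283 [ 0.453 -0.371  0.002]
cradle_floor 0.72 196 254 [ 0.267 -0.351  0.002]
cradle_floor 0.64 411 211 [0.802 0.185 0.001]
cradle_floor 0.57 346 230 [ 0.642 -0.016  0.004]
cradle_floor 0.54 283 226 [ 0.459 -0.127  0.03 ]
coconut 0.76 394 140 [0.626 0.419 0.104]
can 0.58 256 330 [ 0.643 -0.507  0.119]
1.1
```

Run:
```python
import cv2
a=cv2.imread("pics/top0.png")[100:320,140:500]; cv2.imwrite("pics/topc.png",cv2.resize(a,(800,489),interpolation=cv2.INTER_CUBIC))
a=cv2.imread("pics/scene0.png")[90:370,150:520]; cv2.imwrite("pics/scenec.png",cv2.resize(a,(793,600),interpolation=cv2.INTER_CUBIC))
```

```text
(no output)
```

View pics/topc.png

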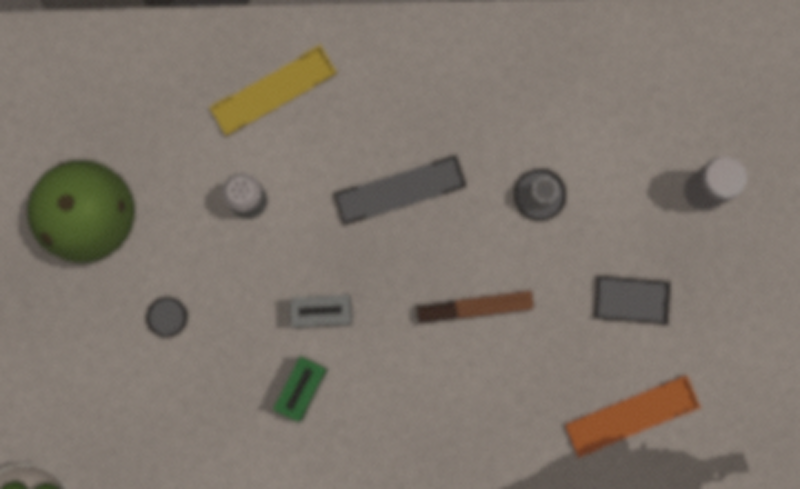

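View pics/scenec.png

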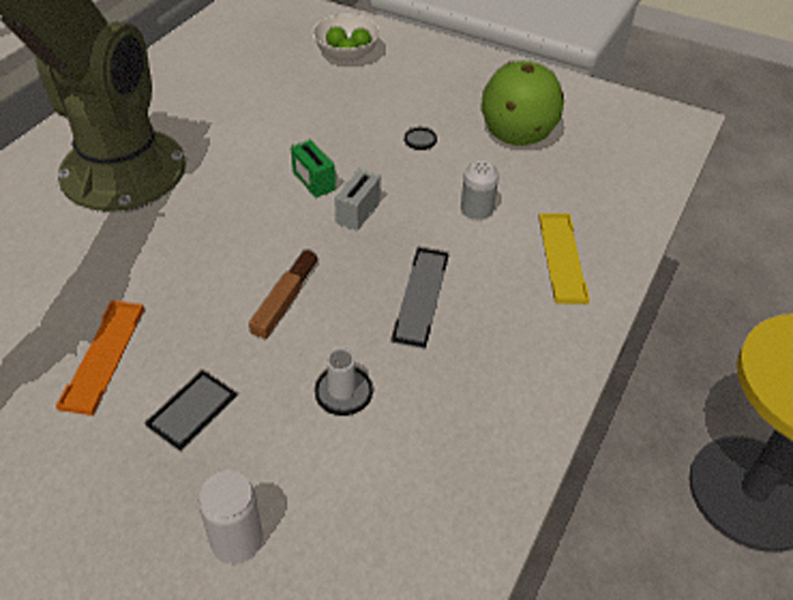

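The top view shows these candidates:
- **Cradles:** grey with a black lip (318,188) is the right one. Yellow (265,138) and orange (426,287) are look-alikes.
- **Boxes:** steel (282,240) is the right one. Green (274,276) is a look-alike.
- **Round holders:** the large one (383,187) has the jar in it, the small one is at (215,242).
- **Other items:** shaker (250,187), with the coconut (175,195) and can (467,184) as bystanders. The muddler is at (353,238) and the tray at (424,234).

Next I measure them in orthographic warps.

```bash
cat > meas.py <<'E'
from h import *
from scipy.optimize import least_squares
def ortho(name,im,x0,y0,half,z):   # 1 mm/px; row = -x, col = -y
    c=vision.camera_info(name); K=np.array(c["mtx"]);R=np.array(c["R"]);t=np.array(c["t"]).ravel()
    n=int(half*2000); r,q=np.mgrid[0:n,0:n]
    X=np.stack([x0+half-r/1000,y0+half-q/1000,np.full(r.shape,z)],-1)@R.T+t
    p=X@K.T; p=(p[...,:2]/p[...,2:]).astype(np.float32)
    return cv2.remap(im,p[...,0],p[...,1],cv2.INTER_CUBIC)
def pts(name,W,x0,y0,r,za,zb):
    P=W.reshape(-1,3); k=(np.hypot(P[:,0]-x0,P[:,1]-y0)<r)&(P[:,2]>za)&(P[:,2]<zb); return P[k]
def circ(P,r,c0):
    return least_squares(lambda c:np.hypot(P[:,0]-c[0],P[:,1]-c[1])-r,c0,loss="soft_l1",f_scale=.002).x
def rect(P):
    (c,s,a)=cv2.minAreaRect((P[:,:2]*1000).astype(np.float32))
    if s[0]<s[1]: s=s[::-1]; a+=90       # a: direction of the long side in xy
    return np.round(c,1),np.round(s,1),round((a+90)%180-90,1)
E
python3 - <<'E'
from meas import *
D={n:np.load(f"{n}0.npz") for n in("top","scene")}; W={n:cloud(n,D[n]["d"]) for n in D}
for nm,c0,r,za,zb in(("shaker",(.62,.215),.03,.02,.066),("jar",(.62,-.228),.02,.02,.066)):
    Ps=[pts(n,W[n],*c0,.06,za,zb) for n in D]
    for P in Ps+[np.vstack(Ps)]: print(nm,len(P),circ(P,r,c0).round(4))
    for n in D:
        P=pts(n,W[n],*c0,.06,zb+.001,.11); print(" top pts",n,len(P),P.mean(0).round(4),P[:,2].max())
for nm,c0,za in(("box",(.45,.115),.055),("mud",(.455,-.13),.012)):
    for n in D:
        P=pts(n,W[n],*c0,.11 if nm=="mud" else .07,za,.08); print(nm,n,len(P),P.mean(0).round(4),*rect(P))
        pl=.062 if nm=="box" else .03
tiles=[]
for nm,c0,h in(("large",(.615,-.218),.06),("small",(.45,.35),.06),("tray",(.455,-.365),.09),("cradle",(.628,-.004),.13)):
    for n in D:
        o=ortho(n,D[n]["im"],*c0,h,.012); g=o.astype(int)
        m=((g.max(2)<105)&(g[...,2]-g[...,0]<12)).astype(np.uint8)
        m=cv2.morphologyEx(m,cv2.MORPH_OPEN,np.ones((5,5)))
        k,l,s,_=cv2.connectedComponentsWithStats(m); b=1+s[1:,4].argmax()
        cn=max(cv2.findContours((l==b).astype(np.uint8),0,1)[0],key=cv2.contourArea)
        rr,qq=cn[:,0,1],cn[:,0,0]; P=np.stack([c0[0]+h-rr/1000,c0[1]+h-qq/1000],1)
        if nm in("large","small"):
            f=least_squares(lambda c:np.hypot(P[:,0]-c[0],P[:,1]-c[1])-c[2],[*c0,.04],loss="soft_l1",f_scale=.002).x; print(nm,n,f.round(4))
        else: print(nm,n,*rect(P))
        cv2.drawContours(o,[cn],-1,(0,0,255),1); tiles.append(cv2.resize(o,(200,200)))
cv2.imwrite("pics/fit.png",np.vstack([np.hstack(tiles[:4]),np.hstack(tiles[4:])]))
im=D["top"]["im"]; print([ [int(x) for x in im[v,u]] for u,v in((318,188),(424,234),(215,242),(300,220),(240,192))])
E
```

```text
shaker 46 [0.6286 0.2297]
shaker 147 [0.626  0.2352]
shaker 193 [0.626  0.2345]
 top pts top 255 [0.6252 0.227  0.0908] 0.10286540883959625
 top pts scene 184 [0.6301 0.2217 0.0861] 0.0990495584001112
jar 37 [ 0.6211 -0.2295]
jar 112 [ 0.6189 -0.2241]
jar 149 [ 0.6194 -0.2246]
 top pts top 109 [ 0.6199 -0.2283  0.0744] 0.08443176410670393
 top pts scene 128 [ 0.6207 -0.2267  0.0727] 0.07713476506368667
box top 339 [0.4476 0.1148 0.0624] [448.  116.1] [90.5 43.9] 89.5
box scene 203 [0.4478 0.1161 0.0607] [446.8 119. ] [95.  45.9] -87.8
mud top 466 [ 0.4485 -0.1207  0.0287] [ 447.9 -119.7] [160.6 118.4] -50.9
mud scene 422 [ 0.4522 -0.1272  0.026 ] [ 448.4 -116.7] [182.6  31.7] -83.9
large top [ 0.6246 -0.2286  0.0416]
large scene [ 0.6283 -0.2256  0.0375]
small top [0.4485 0.3562 0.0311]
small scene [0.4511 0.3523 0.0332]
tray top [ 454.9 -365.1] [118.1  68.3] 83.8
tray scene [ 457.5 -365.4] [116.6  73.3] 83.5
cradle top [637.6  -9.3] [206.5  55.5] -73.9
cradle scene [639.5 -10.8] [210.8  56.1] -73.9
[[81, 82, 84], [83, 85, 88], [80, 82, 84], [113, 121, 129], [82, 88, 95]]
```

View pics/fit.png

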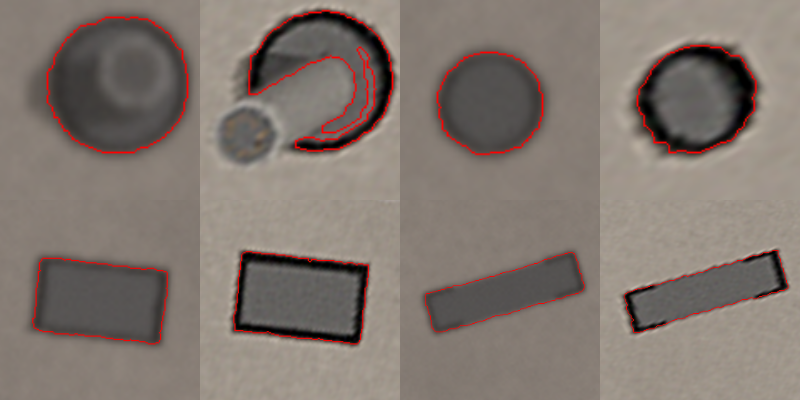

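The fits match the given sizes: tray 118x68, cradle 206x55 and rings 83 and 64 mm over all, box 90x44, muddler 182x31. The choice of grey/black cradle and steel box is confirmed. I start with the jar.

```bash
cat > mv.py <<'E'
from meas import *
from scipy.spatial.transform import Rotation as Ro
def quat(phi):
    c,s=np.cos(phi),np.sin(phi); q=Ro.from_matrix(np.array([[-s,c,0],[c,s,0],[0,0,-1]]).T.copy()).as_quat(); return q[[3,0,1,2]]
def best(p,phis):
    q0=np.array(get_state()["qpos"]); S=[]
    for f in phis:
        q=ctrl.ik(p,quat(f))
        if q is not None: S.append((np.abs(np.array(q)-q0).max(),f))
    return min(S)[1]
def both(deg): return [np.radians(deg)+k*np.pi for k in(-1,0,1)]
ANY=[np.radians(a) for a in range(-180,180,15)]
def st(m=""):
    s=get_state(); print(m,round(s["time"],1),np.round(s["tcp_pos"],4),"w",round(s["width"],4),"F",np.round(s["contact_force"],1),"g",np.round(s["gripper_force"],1),"q7",round(s["qpos"][6],2))
def pick(x,y,z,phis,force,hi=.2,app=.13):
    f=best([x,y,app],phis); ctrl.movep([x,y,app],quat(f)); ctrl.movel([x,y,z],max_speed=.12)
    st("at"); ctrl.close_gripper(force); st("closed"); ctrl.movel([x,y,hi],max_speed=.2); st("lifted"); return f
def place(x,y,z,phis,hi=.2):
    f=best([x,y,hi],phis); ctrl.movep([x,y,hi],quat(f)); ctrl.movel([x,y,z+.03],max_speed=.2); ctrl.movel([x,y,z],max_speed=.06)
    ctrl.pause(.2); st("down"); ctrl.ungrasp(); st("open"); ctrl.movel([x,y,hi-.03],max_speed=.2); st("away")
E
python3 - <<'E'
from mv import *
s=get_state(); print(np.round(s["eef_rot"],3)); f=best([.620,-.227,.13],ANY); print(np.degrees(f), quat(f).round(3))
pick(.620,-.227,.031,ANY,30)
im,d=vision.grab_frame("scene"); cv2.imwrite("pics/jar.png",im[60:380,130:530])
E
```

```text
[ 0.     0.989  0.145 -0.   ]
29.999999999999996 [0.    0.5   0.866 0.   ]
at 4.2 [ 0.6206 -0.227   0.0318] w 0.0854 F [-0.1 -0.1 -0.1] g 0.0 q7 0.32
closed 4.7 [ 0.6203 -0.2271  0.0316] w 0.0394 F [-0.8 -0.   5.1] g 30.3 q7 0.32
lifted 5.7 [ 0.6192 -0.2271  0.1986] w 0.039 F [ 0.2 -0.5 -1. ] g 30.3 q7 0.44
```

View pics/jar.png

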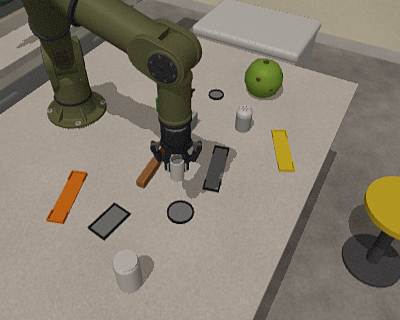

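The jar is held upright at (176,168) and the large holder is now empty at (180,212). I re-measure that holder and then place the jar.

```bash
cat >> mv.py <<'E'
def ring(n,im,c0,h=.06):
    o=ortho(n,im,*c0,h,.012).astype(int)
    m=((o.max(2)<105)&(o[...,2]-o[...,0]<12)).astype(np.uint8); m=cv2.morphologyEx(m,cv2.MORPH_OPEN,np.ones((5,5)))
    cn=max(cv2.findContours(m,0,1)[0],key=cv2.contourArea)[:,0]
    P=np.stack([c0[0]+h-cn[:,1]/1000,c0[1]+h-cn[:,0]/1000],1)
    return least_squares(lambda c:np.hypot(P[:,0]-c[0],P[:,1]-c[1])-c[2],[*c0,.04],loss="soft_l1",f_scale=.002).x
E
python3 - <<'E'
from mv import *
im,d=vision.grab_frame("scene"); print(ring("scene",im,(.625,-.228)).round(4))
place(.4495,.3550,.036,ANY)
im,d=vision.grab_frame("scene"); cv2.imwrite("pics/jar2.png",cv2.resize(im[90:250,280:480],(800,640))[:600])
E
```

```text
[ 0.6266 -0.2303  0.0422]
down 9.6 [0.4491 0.3554 0.0361] w 0.0395 F [-1.7  4.1 -2.9] g 31.0 q7 0.78
open 10.1 [0.4496 0.3548 0.036 ] w 0.0855 F [0.1 0.4 0.3] g 0.0 q7 0.78
away 10.9 [0.4494 0.3542 0.169 ] w 0.0849 F [-0.4  0.1  0.4] g 0.0 q7 0.94
```

View pics/jar2.png

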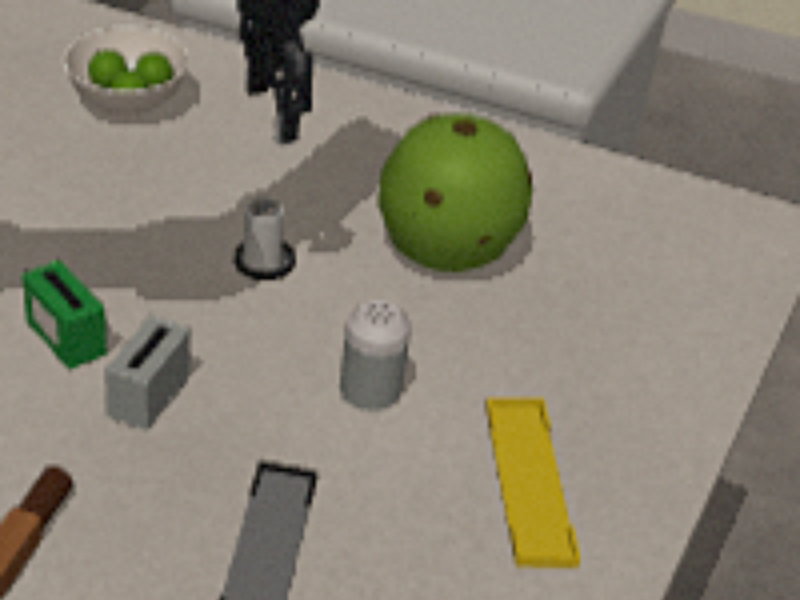

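The jar stands upright in the small holder at (265,240). The shaker comes next.

Run:
```python
from mv import *
pick(.627,.229,.033,ANY,50,app=.15)
im,d=vision.grab_frame("scene"); a=im
place(.6256,-.2292,.038,ANY)
im,d=vision.grab_frame("scene"); cv2.imwrite("pics/sh.png",np.hstack([cv2.resize(x,(400,400)) for x in(a[60:260,260:460],im[190:340,240:390])]))
for c0,r,za,zb in(((.4495,.355),.02,.02,.066),((.6256,-.2292),.03,.02,.07)):
    P=pts("scene",cloud("scene",d),*c0,.055,za,zb); print(circ(P,r,c0).round(4))
    P=pts("scene",cloud("scene",d),*c0,.055,zb,.12); print(np.percentile(P[:,2],[50,90,98]).round(3))
```

```text
at 13.0 [0.6274 0.2295 0.0339] w 0.0856 F [-0.8 -0.5  1.3] g 0.0 q7 0.76
closed 13.3 [0.6274 0.23   0.0344] w 0.0591 F [-1.6  0.9  6.1] g 54.5 q7 0.76
lifted 14.3 [0.6265 0.2282 0.1985] w 0.0584 F [-0.4 -0.4 -2.3] g 54.2 q7 0.89
down 17.7 [ 0.625  -0.2294  0.0384] w 0.0585 F [-5.  -0.1  7.7] g 55.2 q7 0.27
open 18.1 [ 0.6257 -0.2291  0.0377] w 0.0854 F [ 0.4 -0.  -0.2] g 0.0 q7 0.27
away 18.9 [ 0.6249 -0.2294  0.1689] w 0.0851 F [-0.3 -0.4 -0.2] g 0.0 q7 0.37
[0.4457 0.3557]
[0.072 0.075 0.077]
[ 0.6239 -0.2297]
[0.094 0.099 0.101]
```

View pics/sh.png

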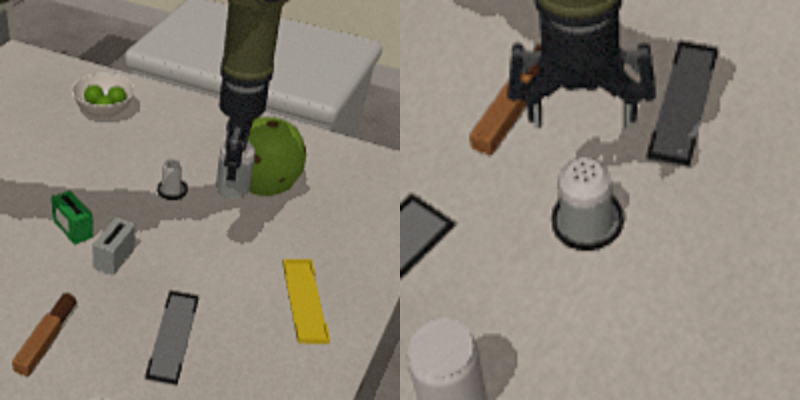

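The shaker was lifted upright and now sits in the large holder at (587,205). Its top is at 0.099 m and the jar's at 0.074–0.075 m, as they should be when seated. Next are the muddler and the box.

Run:
```python
from mv import *
pick(.4487,-.118,.006,both(6),50,hi=.15,app=.10)
a,d=vision.grab_frame("scene")
place(.6383,-.010,.0115,both(16.1),hi=.15)
im,d=vision.grab_frame("scene"); cv2.imwrite("pics/mu.png",np.hstack([cv2.resize(x,(400,400)) for x in(a[120:280,220:380],im[120:280,260:420])]))
P=pts("scene",cloud("scene",d),.6383,-.01,.11,.018,.06); print(*rect(P),np.percentile(P[:,2],[50,90,98]).round(3))
```

```text
at 20.8 [ 0.4492 -0.1179  0.0063] w 0.0857 F [ 0.6 -0.7  1. ] g 0.0 q7 -0.45
closed 21.3 [ 0.4489 -0.1181  0.0065] w 0.0288 F [-1.2 -0.5  7.2] g 49.8 q7 -0.45
lifted 22.2 [ 0.4479 -0.1182  0.1491] w 0.0288 F [-0.5  0.5 -2.7] g 49.5 q7 -0.18
down 24.7 [ 0.6383 -0.0099  0.0114] w 0.0288 F [ 0.6  0.9 -2.1] g 49.4 q7 -0.35
open 25.3 [ 0.6383 -0.01    0.0115] w 0.0855 F [ 0.1 -0.3  0.3] g 0.0 q7 -0.35
away 26.0 [ 0.6377 -0.0104  0.1191] w 0.0851 F [ 0.1 -0.4 -0.6] g 0.0 q7 -0.25
[636.2  -7.8] [184.   30.1] -74.0 [0.032 0.035 0.037]
```

View pics/mu.png

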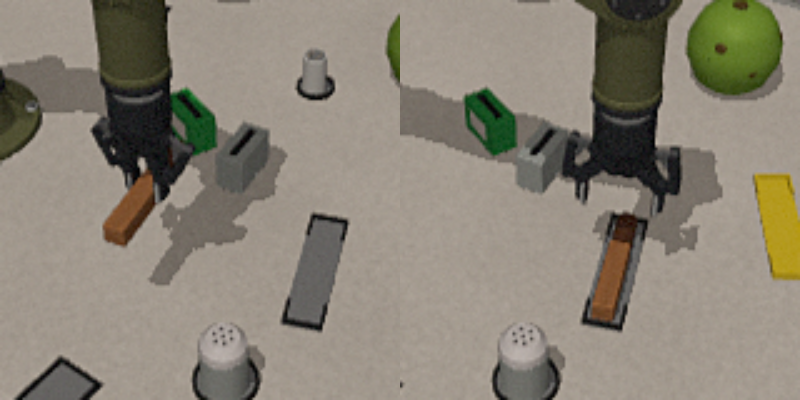

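The muddler lies in the cradle at 184x30 mm and -74°, within 3 mm of centre. The box comes next.

Run:
```python
from mv import *
pick(.4477,.1165,.024,both(0.3),50,hi=.17,app=.12)
a,d=vision.grab_frame("scene")
place(.4561,-.3652,.029,both(-6.3),hi=.17)
ctrl.set_joints([1.385,0.507,-0.238,1.5,0.126,1.149,-0.155]); ctrl.pause(.3)
im,d=vision.grab_frame("scene"); t,dt=vision.grab_frame("top")
P=pts("scene",cloud("scene",d),.4561,-.3652,.08,.055,.1); print(*rect(P),np.percentile(P[:,2],[50,90,98]).round(3))
Pt=pts("top",cloud("top",dt),.4561,-.3652,.08,.055,.1); print(*rect(Pt)) if len(Pt)>20 else print("hidden")
P=pts("top",cloud("top",dt),.6383,-.01,.1,.022,.06); print(*rect(P),np.median(P[:,2]))
st()
cv2.imwrite("pics/box.png",np.hstack([cv2.resize(a[120:280,260:420],(300,300)),cv2.resize(im[90:390,140:540],(500,375))[:300]]))
cv2.imwrite("pics/end.png",np.vstack([cv2.resize(im[90:390,140:540],(640,480))]))
cv2.imwrite("pics/endt.png",cv2.resize(t[130:300,160:460],(800,453)))
```

```text
at 27.9 [0.4481 0.1167 0.0243] w 0.0852 F [-0.4  0.1  0.2] g 0.0 q7 -1.02
closed 28.3 [0.448  0.1165 0.0246] w 0.0437 F [-0.1 -0.   6. ] g 50.1 q7 -1.02
lifted 29.2 [0.4471 0.1159 0.1691] w 0.0432 F [-1.1  0.3 -2.3] g 50.7 q7 -0.76
down 32.6 [ 0.4562 -0.3652  0.0287] w 0.0432 F [ 0.5  0.3 -2. ] g 50.6 q7 -0.07
open 33.1 [ 0.4562 -0.3652  0.029 ] w 0.0852 F [-0.6  0.2 -0. ] g 0.0 q7 -0.07
away 33.8 [ 0.4554 -0.3652  0.1392] w 0.0855 F [-0.1  0.9 -1.7] g 0.0 q7 0.04
[ 456.1 -362.1] [90.4 46.3] 85.9 [0.065 0.067 0.069]
[ 456.3 -365.5] [92.9 45.1] 84.8
[637.1 -12.1] [179.8  32.2] -73.3 0.033397184076176686
 35.6 [ 0.18   -0.5986  0.2316] w 0.0855 F [ 0.1 -0.6 -0.4] g 0.0 q7 -0.15
```

View pics/end.png

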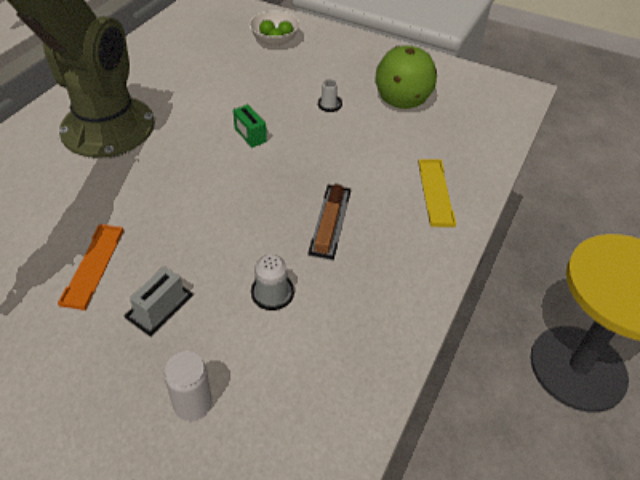

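View pics/endt.png

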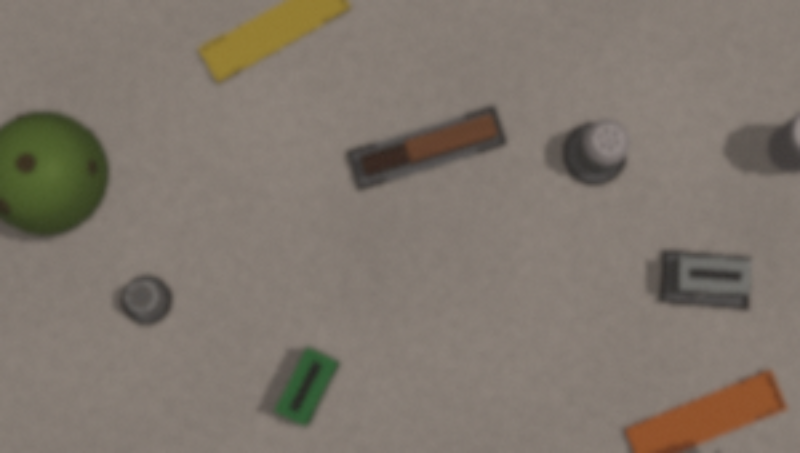

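All four are in their holders: jar (330,97), muddler (330,220), shaker (272,283) and box (160,298) in the scene view. The coconut and can have not moved. I check numerically that the jar and shaker are level and centred before handing in.

Run:
```python
from mv import *
for n in("top","scene"):
    im,d=vision.grab_frame(n); W=cloud(n,d)
    for nm,c0,zt in(("jar",(.4495,.355),.074),("shaker",(.6256,-.2292),.099),):
        lo=.06 if nm=="jar" else .05
        P=pts(n,W,*c0,.045,lo,zt+.012); T=pts(n,W,*c0,.045,zt-.008,zt+.012)
        A=np.c_[T[:,:2]-T[:,:2].mean(0),np.ones(len(T))]; k=np.linalg.lstsq(A,T[:,2],rcond=None)[0]
        print(n,nm,len(T),"top mean",T.mean(0).round(4),"slope",k[:2].round(3),"z std",T[:,2].std().round(4))
    if n=="top":
        r=models.masks_of(n,"jar_center")[:2]
        o=ortho(n,im,.4495,.355,.05,.012); o2=ortho(n,im,.4495,.355,.05,.074)
        sc=vision.grab_frame("scene")[0]
        s=ortho("scene",sc,.4495,.355,.05,.012); s2=ortho("scene",sc,.4495,.355,.05,.074)
        for x in(o,o2,s,s2): cv2.circle(x,(50,50),32 if x is o or x is s else 20,(0,0,255),1)
        cv2.imwrite("pics/jarz.png",cv2.resize(np.hstack([o,o2,s,s2]),(800,200)))
st()
```

```text
top jar 117 top mean [0.4474 0.3491 0.074 ] slope [ 0.009 -0.016] z std 0.0036
top shaker 188 top mean [ 0.6246 -0.2334  0.098 ] slope [-0.019 -0.023] z std 0.0039
scene jar 57 top mean [0.447  0.3514 0.0725] slope [-0.004  0.082] z std 0.0025
scene shaker 187 top mean [ 0.626  -0.2335  0.0966] slope [-0.018  0.053] z std 0.0027
 35.8 [ 0.1796 -0.5987  0.2317] w 0.0854 F [ 0.6 -1.   0.6] g 0.0 q7 -0.15
```

View pics/jarz.png

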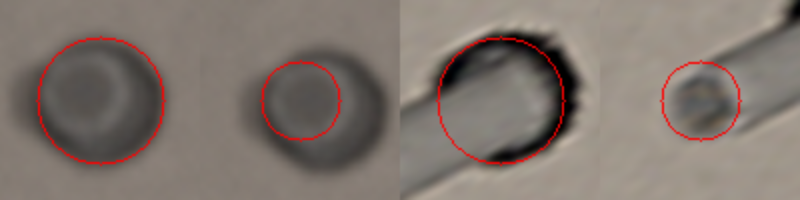

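The jar's top is level at 0.074 m and lies within about 4 mm of the holder's centre. The shaker is level and seated too. I'm handing in.

```bash
python3 -c "
from station import ticket; print(ticket.close_job())"
```

```text
the job is handed in; nothing more can be done
None
```

The job is handed in at about 36 s: the jar, shaker, muddler and sachet box each rest flat in their own holders (jar moved out first), nothing tipped over, and the coconut and can were left where they stood.

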